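Snug the lever cap of a clamped jug

TASK

The cap of the clamped jug was left loose. Push the folding lever on the cap out until it meets its stop, then push its peg on clockwise (seen from above) so that the cap screws down until it seats, and snug it there for half a second with a push of about 15 N, never more than 30 N. Leave the lever swung out and do not disturb the other jug, pot, measuring cup or funnel.

Things in the scene. Friction and masses are not known exactly. Their poses are not given: they have to be found in the camera images.
- cap: Grey ribbed captive screw cap, 84 mm across, 22 mm high, on a clear jug (104 mm across, side handle) bolted to the table by a round steel foot 128 mm across. Origin: centre of the cap's underside, on its vertical screw axis; z up; x points from the screw axis to the lever's pivot. It screws down clockwise seen from above, 2 mm per radian, cannot come off and stays where it is left.
- cap_top (a point): Centre of the cap's top face, 22 mm above its origin. When the cap is seated its origin is 135 mm above the table, up to 7 mm more while loose. Where round the jug it seats is unknown: 1.4 to 3.1 rad remain at the start. Turning takes about 0.25 N m (3 N at the peg, lever out); at the seat a stiff gasket stops it (about 3 N more per mm of peg travel).
- lever (a joint): Flat steel lever, 63 x 13 x 6 mm, level above the cap. 0 = folded across the cap, pointing along the cap's -x; grows clockwise seen from above to 3.14 = fully out, pointing along the cap's +x, where a stop makes it carry the cap round. Starts between 0 and 0.8; swings easily (about 0.5 N at the peg), long before the cap turns, and stays where it is left.
- pivot (a point): The lever's vertical pivot pin, 25 mm from the screw axis along the cap's x, at the height of the lever's underside (25 mm above the cap's origin).
- peg (a point): Upright round steel peg, 14 mm across and 32 mm tall, on the lever's free end, 55 mm from the pivot and, with the lever out, 80 mm from the screw axis. This point is its centre, half-way up, 47 mm above the cap's origin; its top is 16 mm higher. Its frame turns with the lever, which lies along its x axis.
- plain_jug: Bystander: smaller loose clear jug, 90 mm across, with a plain grey screw cap without lever, 130 mm tall; origin at the centre of its underside.
- pot: Bystander: white ceramic pot, 116 mm across and 100 mm tall, with two side loop handles; origin at the centre of its underside.
- measuring_cup: Bystander: small steel measuring cup, 76 mm across and 60 mm tall, handle to its +y; origin at the centre of its underside.
- funnel: Bystander: dark hard silicone funnel standing mouth down, 96 mm across and 90 mm tall; origin at the centre of its underside.
Things that resemble listed ones, but are neither listed nor needed, are in the scene too. Leave any orange or yellow look-alike of the part that bears cap alone.

How it is judged:
By the outcome, as a careful person would: the job done as asked, in the order asked, and still so for the second after the job is handed in, with the robot touching nothing.
It also fails if it takes over 72 s, if anything falls off the work surface, if the arm or the gripper's body presses on something with over 40 N, if the wrist force passes 120 N, or if a joint passes its speed limit or range.

ROBOT

A 7-joint arm with a two-finger parallel gripper is mounted at the origin on the work surface. World frame = base frame: x ahead of the robot, y to its left, z up, the work surface at z = 0. Lengths are in m, angles in rad, forces in N, time in s.
With the tool pointing down it reaches from about 0.4 to 0.85 m from the base axis. Payload 4.5 kg.
Tool frame: the origin (TCP) lies between the finger pads; the fingertips stand 19 mm ahead of it and the grasp point (between the pads) is the TCP (r.tips_ahead is the distance from the TCP to the fingertips, in m); z points along the fingers, y is the line along which they close (so a half turn about z gives the same grasp; the last joint's range is limited). The gripper opens to 88 mm and grips with 3 to 60 N. Pads are 18 mm wide; open, the fingers measure 123 mm over their backs; the gripper's body (75 mm by 187 mm) begins 45 mm behind the grasp point.
Start: joints at [1.238, 0.689, -0.195, 1.565, 0.157, 0.902, -0.215], TCP at [0.224, -0.583, 0.258] pointing down, gripper open.
Joint ranges: [-3.01, 3.01], [-0.46, 2.08], [-1.47, 1.51], [0.13, 2.56], [-1, 4.14], [0.04, 2.09], [-2.66, 2.66]. Speed limits (rad/s): [2.57, 2.57, 3.14, 3.14, 3.14, 3.14, 3.14].

INTERFACE

Orientations are given as a unit quaternion [x, y, z, w].
In Python, from plant import r, cams, models gives the robot as it stands. The module is installed in compiled form; this text tells all that it offers.
- The arm moves only by the tool jog_arm, never from a script. Its arguments are lists of equal length, an entry for each row: "turn": the turn, a rotation vector about the tool's x, y, z in rad, a list of three; "translation": the shift along the tool's x, y, z in m, a list of three; "grip": the closure, from 0 (fully open) to 1 (shut). In form: {"turn": [[ax, ay, az], ...], "translation": [[tx, ty, tz], ...], "grip": [grip, ...]}. A call has 1 to 20 rows; each row is the pose to reach, as a shift and turn from the pose commanded when the call began, along the tool's axes at that moment; what a row does not reach only later rows make up. A row lasts 1/8 s, in which the tool goes at most 62.5 mm and 10.7 degrees, less where a joint would pass 70% of its speed; a pose out of reach is approached as far as the arm can. A call with a gripper value outside its range is refused whole. The fingers move at their own pace and stop on an object; "force" is the grip in N (left out, the last holds). Time passes only in rows, so rows that repeat a pose let the fingers close. It gives the time, the measured TCP pose, the force, the opening and the grip force at its end, in the units of the state.
- r.get_state(): the state, without advancing time (a new reading comes with each control period).
- cams.snapshot(name): name is "scene" or "top" or "wrist"; returns the picture (400x640x3 uint8, red, green, blue); there is no depth.
- cams.camera_params(name): a dict with "fx", "fy", "cx", "cy" (pixels), "k1" (the pictures are not rectified: a ray, as slopes to the right and down, at radius r is drawn at 1 + k1 r^2 times it, then the intrinsics apply), "eye" and "orientation" of the camera in the world. Camera axes: x right, y up, looking along -z (the intrinsics and any distortion apply to the point x, -y, -z); pixel columns grow to the right and rows downward; lengths in m; the calibration is good to about 2 mm. A picture is of the moment at which its call begins: read the wrist's pose just before it. camera_params takes no time and is no camera call; for the wrist camera it gives the pose at the moment of the call.
- r.finish_job(): hands the job in; it is judged then, once.
Trained networks look in the newest picture that a camera, given by its name, has taken for a name from the list of things; names that differ only in an ending like _2 or _b are one class to them, and where a whole thing is asked for, a point or a joint stands for the part that bears it (a point fixed in the world has none). Each returns a list of dicts, best first, with "p" (0 to 1); they miss things now and then, are a little off and sometimes report something else, mostly with a low value. They report only what shows in the picture. A call takes as long as a camera call. They do not tell look-alikes from the thing itself.
- models.find_in(camera, name): "position" ([x, y, z] in m, in world coordinates, good to about 4 mm: the middle of the surface that is visible of it).
- models.masks_of(camera, name): "pixels" (400x640 bool, what is visible of it).
- models.place_of(camera, name): "position" ([x, y, z] in m, in world coordinates, good to about 4 mm: a listed point, or the origin of a listed thing).
The state is a dict: "clock": time; "q": joint angles; "qd": joint speeds; "joint_torque": joint torques, N m; "tool_pos": TCP position; "eef_rot": TCP orientation; "contact_force": force on the tool from outside, world axes, zero at the start; "moment": the same for the moment, N m; "opening": opening from 0.0 (shut) to 1.0 (fully open); "finger_force": force on a finger pad.
Only numpy, scipy, OpenCV 4.12 (cv2) and the standard library are available. Lean on these libraries where they do the work, as an engineer would, in place of code of your own. Each camera call takes 0.05 s, during which the arm holds its last target. There are 200 camera calls.

## Working session

There is one attempt and no reset: what is moved stays moved. The work goes in short steps, Python scripts to look and compute and a tool call to move; the robot and the scene stay as the last step left them, time stands still between calls to the robot, and variables do not carry over. Pictures are saved under pics/ and viewed, at most 10 in all, crops included, and the job is handed in when it is done.

Besides the shell and the picture viewer there is one more tool, called after "Call:" as name(argument=value, ...) on one line, values as JSON. jog_arm: Moves the arm, as the interface text tells. Its arguments: {"type":"object","properties":{"turn":{"type":"array"},"translation":{"type":"array"},"grip":{"type":"array"},"force":{"type":"number"}},"required":["turn","translation","grip"]}

```bash
mkdir -p pics
cat > h.py <<'E'
from plant import r,cams,models
import numpy as np,cv2
from scipy.spatial.transform import Rotation as R
def snap(n,f):
    im=cams.snapshot(n); cv2.imwrite('pics/'+f,im[:,:,::-1]); return im
def proj(n,P,c=None):
    c=c or cams.camera_params(n); q=R.from_quat(c['orientation']).inv().apply(np.array(P)-c['eye'])
    u=np.array([q[0],-q[1]])/-q[2]; u=u*(1+c['k1']*(u@u)); return np.array([c['fx']*u[0]+c['cx'],c['fy']*u[1]+c['cy']])
def ray(n,px,c=None):
    c=c or cams.camera_params(n); d=np.array([(px[0]-c['cx'])/c['fx'],(px[1]-c['cy'])/c['fy']]);u=d.copy()
    for _ in range(20): u=d/(1+c['k1']*(u@u))
    return np.array(c['eye']),R.from_quat(c['orientation']).apply([u[0],-u[1],-1])
def atz(n,px,z,c=None):
    e,d=ray(n,px,c); return e+d*(z-e[2])/d[2]
E
python3 - <<'E'
from h import *
a=snap('scene','s1.png');
for n in ['cap_top','pivot','peg','plain_jug','pot','measuring_cup','funnel']:
    print('scene',n,[(np.round(o['position'],3),round(o['p'],2),proj('scene',o['position']).round()) for o in models.place_of('scene',n)])
b=snap('top','t1.png')
for n in ['cap_top','pivot','peg','plain_jug','pot','measuring_cup','funnel']:
    print('top',n,[(np.round(o['position'],3),round(o['p'],2),proj('top',o['position']).round()) for o in models.place_of('top',n)])
cv2.imwrite('pics/st.png',cv2.resize(np.vstack([a,b]),None,fx=.75,fy=.75)[:,:,::-1])
s=r.get_state();print(s)
E
```

```text
scene cap_top [(array([0.766, 0.013, 0.161]), 0.73, array([325., 270.])), (array([0.585, 0.027, 0.161]), 0.64, array([326., 184.])), (array([0.404, 0.086, 0.161]), 0.64, array([347., 121.]))]
scene pivot [(array([0.58 , 0.004, 0.167]), 0.92, array([314., 181.])), (array([0.433, 0.083, 0.17 ]), 0.71, array([348., 127.])), (array([0.795, 0.008, 0.165]), 0.57, array([323., 286.]))]
scene peg [(array([0.605, 0.05 , 0.183]), 0.87, array([340., 185.])), (array([0.74 , 0.02 , 0.189]), 0.69, array([328., 247.])), (array([0.375, 0.088, 0.188]), 0.64, array([348., 103.]))]
scene plain_jug [(array([0.586, 0.198, 0.   ]), 0.81, array([401., 229.]))]
scene pot [(array([ 0.547, -0.242, -0.001]), 0.66, array([204., 223.]))]
scene measuring_cup [(array([ 0.751, -0.136,  0.004]), 0.69, array([245., 307.]))]
scene funnel [(array([ 0.749,  0.204, -0.001]), 0.62, array([420., 298.]))]
top cap_top [(array([0.406, 0.088, 0.163]), 0.96, array([275., 294.])), (array([0.586, 0.029, 0.164]), 0.62, array([306., 210.]))]
top pivot [(array([0.431, 0.082, 0.165]), 0.77, array([279., 282.])), (array([ 0.581, -0.00
[... 708 characters left out ...]
k': 0.8, 'q': array([ 1.2377851 ,  0.6890687 , -0.19460582,  1.56525752,  0.15729122,
        0.90250951, -0.21513814]), 'qd': array([ 0.00028685,  0.00128133,  0.0004082 ,  0.00106966,  0.00086474,
        0.00015639, -0.00021525]), 'joint_torque': array([-8.26870655e-04, -5.27438593e+01, -1.26720618e+00, -1.53739214e+01,
       -5.18559502e-02, -7.04419890e-04,  1.98563248e-05]), 'tool_pos': array([ 0.22419469, -0.58345122,  0.25777377]), 'eef_rot': array([9.83230282e-01, 1.82368331e-01, 2.43325212e-05, 6.57430357e-05]), 'contact_force': array([1.29508494, 0.23167378, 0.58323979]), 'moment': array([-0.03805915,  0.04714693,  0.03051102]), 'finger_force': 0.0, 'opening': 1.0010220031718982}
```

View pics/st.png

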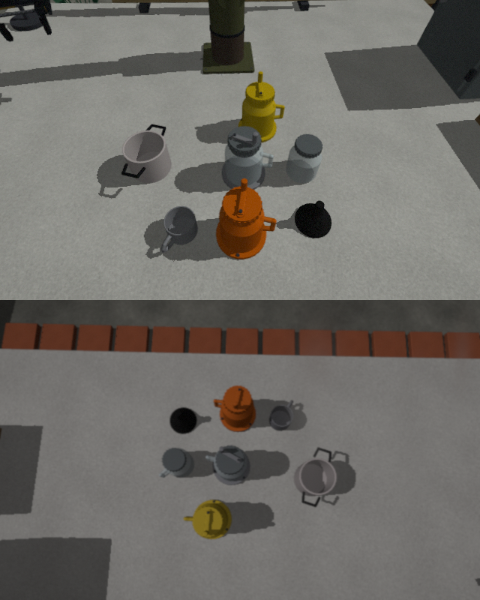

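The grey-clear jug in the middle (scene about 326,184; top about 306,210) fits: grey cap, steel lever and steel foot. The look-alikes are orange (scene 325,270) and yellow (scene 347,121). I'll confirm in a crop and move to a height above it.

Run:
```python
import cv2,numpy as np
a=cv2.imread('pics/s1.png')[130:270,260:420];b=cv2.imread('pics/t1.png')[150:290,230:390]
cv2.imwrite('pics/crop1.png',cv2.resize(np.hstack([a,b]),None,fx=2.5,fy=2.5,interpolation=2))
```

```text
(no output)
```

View pics/crop1.png

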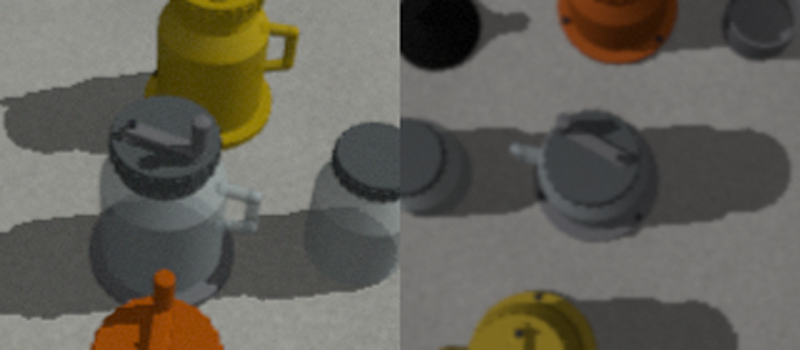

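Call:
jog_arm(turn=[[0,0,-0.15],[0,0,-0.3],[0,0,-0.45],[0,0,-0.6],[0,0,-0.75],[0,0,-0.9],[0,0,-1.05],[0,0,-1.2],[0,0,-1.35],[0,0,-1.5],[0,0,-1.65],[0,0,-1.8],[0,0,-1.95],[0,0,-2.1],[0,0,-2.2],[0,0,-2.28],[0,0,-2.28],[0,0,-2.28]], translation=[[0,0,-0.05],[0.02,-0.02,-0.1],[0.06,-0.05,-0.142],[0.1,-0.083,-0.142],[0.14,-0.117,-0.142],[0.18,-0.15,-0.142],[0.22,-0.183,-0.142],[0.26,-0.217,-0.142],[0.3,-0.25,-0.142],[0.34,-0.283,-0.142],[0.38,-0.317,-0.142],[0.42,-0.35,-0.142],[0.46,-0.383,-0.142],[0.5,-0.417,-0.142],[0.53,-0.442,-0.142],[0.53,-0.442,-0.142],[0.53,-0.442,-0.142],[0.53,-0.442,-0.142]], grip=[1,1,1,1,1,1,1,1,1,1,1,1,1,1,1,1,1,1], force=60)

```text
clock: 3.05
tool_pos: [0.5602, 0.0185, 0.3997]
eef_rot: [0.246, 0.969, -0.0, 0.0]
contact_force: [-1.1, 0.2, 0.4]
opening: 0.003
finger_force: 0.0
```

The crop shows the grey cap on the clear jug with a steel lever: peg at crop (200,125) left and (567,122) right, pivot at (122,135) and (628,158). It's clearly the clamped jug that isn't orange or yellow. Next, the wrist view.

Run:
```python
from h import *
c=cams.camera_params('wrist'); im=snap('wrist','w1.png')
print(c['eye'],r.get_state()['q'].round(2))
for n in ['cap_top','pivot','peg']:
    print(n,[(np.round(o['position'],4),round(o['p'],2),proj('wrist',o['position'],c).round()) for o in models.place_of('wrist',n)])
for n in ['cap','lever','peg']:
  for o in models.masks_of('wrist',n)[:2]:
    m=o['pixels'];ys,xs=np.nonzero(m);print(n,o['p'],xs.min(),xs.max(),ys.min(),ys.max(),xs.mean(),ys.mean())
for o in [(0.585,.028,.162),(.581,.001,.165),(.606,.049,.186)]: print(proj('wrist',o,c))
```

```text
[0.48806449 0.05892835 0.52679093] [ 0.39  0.56 -0.89  1.53  0.45  1.26  0.52]
cap_top [(array([0.4029, 0.0868, 0.1678]), 0.79, array([302.,  26.])), (array([0.5848, 0.0241, 0.1583]), 0.65, array([328., 185.])), (array([0.5866, 0.201 , 0.0022]), 0.56, array([411., 118.]))]
pivot [(array([0.4304, 0.0838, 0.165 ]), 0.77, array([312.,  51.])), (array([0.5803, 0.001 , 0.1596]), 0.66, array([311., 190.]))]
peg [(array([0.6074, 0.0507, 0.1852]), 0.94, array([355., 196.]))]
cap 0.74 299 362 150 210 330.47283311772316 180.65200517464424
cap 0.74 266 339 0 71 302.60626450116007 32.61740139211137
lever 0.8 284 318 0 55 301.5006729475101 26.88156123822342
lever 0.77 310 362 186 203 337.2249527410208 192.3251417769376
peg 0.93 284 318 0 55 301.6657342657343 26.812587412587412
peg 0.71 310 364 186 204 338.56112852664575 192.4514106583072
[330.68023047 184.25033601]
[311.66937397 191.54757756]
[353.75932674 195.60722651]
```

View pics/w1.png

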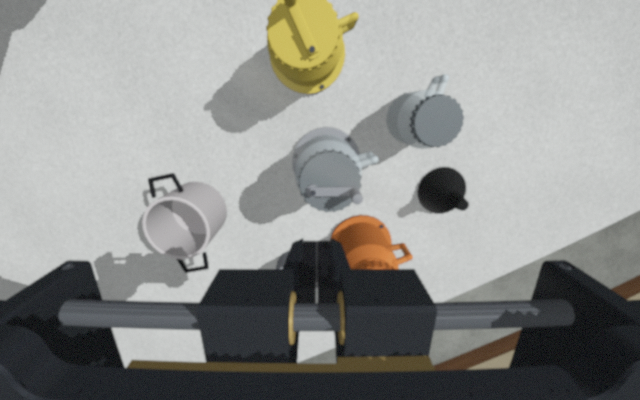

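Both views agree: axis about (0.586,0.027), pivot (0.5805,0.001), peg (0.607,0.049,0.187), with the peg at image (355,196). Heights, the 26 mm offset and the 55 mm radius all check out, so I'll descend behind the peg with closed fingers.

Call:
jog_arm(turn=[[0,0,0],[0,0,0],[0,0,0],[0,0,0],[0,0,0],[0,0,0],[0,0,0],[0,0,0]], translation=[[0.002,0.025,0],[0.004,0.049,0.03],[0.004,0.049,0.07],[0.004,0.049,0.11],[0.004,0.049,0.15],[0.004,0.049,0.18],[0.004,0.049,0.203],[0.004,0.049,0.203]], grip=[1,1,1,1,1,1,1,1])

```text
clock: 4.4
tool_pos: [0.5792, 0.0637, 0.1952]
eef_rot: [0.245, 0.97, -0.001, -0.002]
contact_force: [0.2, -0.2, 0.7]
opening: 0.008
finger_force: 0.0
```

```bash
cat >> h.py <<'E'
def table(centre,rad,angs,back,sgn,z=None):
    "rows to follow clockwise arc; sgn=-1: push with tool -x, +1: push with +x"
    s=r.get_state(); T=R.from_quat(s['eef_rot']); x=T.apply([1,0,0]); y0=np.arctan2(x[1],x[0]); p0=s['tool_pos']
    z=p0[2] if z is None else z; tr=[];tu=[]
    for a,b in zip(np.radians(angs),np.broadcast_to(back,len(angs))):
        d=np.array([np.sin(a),-np.cos(a)]); p=np.array([*(np.array(centre)+rad*np.array([np.cos(a),np.sin(a)])-b*d),z])
        yaw=np.arctan2(d[1],d[0])+(np.pi if sgn<0 else 0)
        dy=(yaw-y0+np.pi)%(2*np.pi)-np.pi
        tr.append([float(round(v,3))+0.0 for v in T.inv().apply(p-p0)]); tu.append([0,0,float(round(-dy,2))])
    print(tu);print(tr);print([1]*len(tr))
E
python3 - <<'E'
from h import *
s=r.get_state();print(s['clock'],s['tool_pos'],s['contact_force'],s['q'])
table((.5805,.001),.055,np.arange(61.5,-81,-8),np.r_[.022,.018,[.016]*16],-1)
E
```

```text
4.4 [0.57920018 0.06372201 0.19523184] [ 0.22069811 -0.17321498  0.71847281] [ 0.22224201  0.80705707 -0.73978606  1.73855763  0.68520993  0.87737298
  0.25177972]
[[0, 0, 0.0], [0, 0, 0.14], [0, 0, 0.28], [0, 0, 0.42], [0, 0, 0.56], [0, 0, 0.7], [0, 0, 0.84], [0, 0, 0.98], [0, 0, 1.12], [0, 0, 1.26], [0, 0, 1.4], [0, 0, 1.54], [0, 0, 1.68], [0, 0, 1.82], [0, 0, 1.96], [0, 0, 2.1], [0, 0, 2.24], [0, 0, 2.38]]
[[-0.009, 0.0, 0.0], [-0.021, 0.002, 0.0], [-0.031, 0.003, 0.0], [-0.039, 0.002, 0.0], [-0.047, 0.0, 0.0], [-0.054, -0.002, 0.0], [-0.061, -0.006, 0.0], [-0.068, -0.011, 0.0], [-0.073, -0.016, 0.0], [-0.078, -0.022, 0.0], [-0.082, -0.029, 0.0], [-0.085, -0.037, 0.0], [-0.087, -0.045, 0.0], [-0.088, -0.053, 0.0], [-0.088, -0.06, 0.0], [-0.087, -0.068, 0.0], [-0.084, -0.076, 0.0], [-0.081, -0.083, 0.0]]
[1, 1, 1, 1, 1, 1, 1, 1, 1, 1, 1, 1, 1, 1, 1, 1, 1, 1]
```

Call:
jog_arm(turn=[[0,0,0.0],[0,0,0.14],[0,0,0.28],[0,0,0.42],[0,0,0.56],[0,0,0.7],[0,0,0.84],[0,0,0.98],[0,0,1.12],[0,0,1.26],[0,0,1.4],[0,0,1.4]], translation=[[-0.009,0.0,0.0],[-0.021,0.002,0.0],[-0.031,0.003,0.0],[-0.039,0.002,0.0],[-0.047,0.0,0.0],[-0.054,-0.002,0.0],[-0.061,-0.006,0.0],[-0.068,-0.011,0.0],[-0.073,-0.016,0.0],[-0.078,-0.022,0.0],[-0.082,-0.029,0.0],[-0.082,-0.029,0.0]], grip=[1,1,1,1,1,1,1,1,1,1,1,1])

```text
clock: 5.9
tool_pos: [0.6397, -0.0009, 0.1981]
eef_rot: [0.812, 0.584, 0.001, 0.001]
contact_force: [-0.6, 0.8, -0.4]
opening: 0.004
finger_force: 0.0
```

Run:
```python
from h import *
s=r.get_state();print(s['clock'],s['tool_pos'],s['contact_force'],s['q'])
for n in ['top','scene']:
    snap(n,n+'2.png')
    print([(np.round(o['position'],4),round(o['p'],2)) for o in models.place_of(n,'peg')])
a=cv2.imread('pics/top2.png')[150:290,230:390];b=cv2.imread('pics/scene2.png')[130:270,260:420]
cv2.imwrite('pics/c2.png',cv2.resize(np.hstack([b,a]),None,fx=2.5,fy=2.5,interpolation=2))
table((.5805,.001),.055,np.arange(-22,-100,-7),.016,-1)
```

```text
5.9 [ 0.63972048 -0.00089084  0.19811368] [-0.64963879  0.82256483 -0.35766218] [ 0.13133262  0.79507308 -0.37723019  1.57210903  0.36149432  0.84137899
 -0.70909104]
[(array([0.3708, 0.0852, 0.1917]), 0.8)]
[(array([0.7375, 0.02  , 0.1922]), 0.68), (array([0.3771, 0.0883, 0.1952]), 0.61)]
[[0, 0, 0.06], [0, 0, 0.18], [0, 0, 0.31], [0, 0, 0.43], [0, 0, 0.55], [0, 0, 0.67], [0, 0, 0.8], [0, 0, 0.92], [0, 0, 1.04], [0, 0, 1.16], [0, 0, 1.28], [0, 0, 1.41]]
[[-0.005, 0.0, 0.0], [-0.012, 0.001, 0.0], [-0.019, 0.002, 0.0], [-0.026, 0.001, 0.0], [-0.033, 0.0, 0.0], [-0.04, -0.003, 0.0], [-0.046, -0.006, 0.0], [-0.052, -0.009, 0.0], [-0.057, -0.014, 0.0], [-0.062, -0.019, 0.0], [-0.066, -0.025, 0.0], [-0.069, -0.031, 0.0]]
[1, 1, 1, 1, 1, 1, 1, 1, 1, 1, 1, 1]
```

View pics/c2.png

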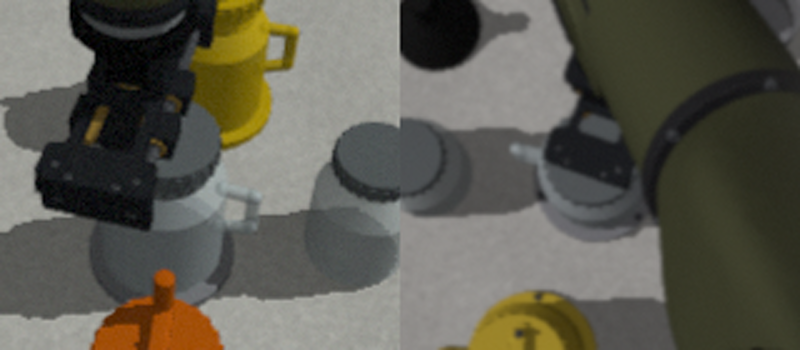

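The peg is hidden behind the gripper (crop around 110,200). The force of about 1 N fits a free-swinging lever, so I'll carry on toward the stop.

Call:
jog_arm(turn=[[0,0,0.06],[0,0,0.18],[0,0,0.31],[0,0,0.43],[0,0,0.55],[0,0,0.67],[0,0,0.8],[0,0,0.92],[0,0,1.04],[0,0,1.16],[0,0,1.22],[0,0,1.22]], translation=[[-0.005,0.0,0.0],[-0.012,0.001,0.0],[-0.019,0.002,0.0],[-0.026,0.001,0.0],[-0.033,0.0,0.0],[-0.04,-0.003,0.0],[-0.046,-0.006,0.0],[-0.052,-0.009,0.0],[-0.057,-0.014,0.0],[-0.062,-0.019,0.0],[-0.064,-0.022,0.0],[-0.064,-0.022,0.0]], grip=[1,1,1,1,1,1,1,1,1,1,1,1])

```text
clock: 7.6
tool_pos: [0.5973, -0.0535, 0.1968]
eef_rot: [1.0, 0.014, 0.0, -0.0]
contact_force: [0.8, 0.2, -0.1]
opening: 0.002
finger_force: 0.0
```

Run:
```python
from h import *
s=r.get_state();print(s['clock'],s['tool_pos'],s['contact_force'],s['q'])
table((.5805,.001),.055,np.arange(-86,-110,-3),.016,-1)
```

```text
7.6 [ 0.59730503 -0.05349782  0.19684847] [ 0.84174608  0.18099293 -0.10897311] [ 0.0360327   0.72845324 -0.04112518  1.70929379  0.04205718  0.7046828
 -1.56856727]
[[0, 0, -0.04], [0, 0, 0.01], [0, 0, 0.06], [0, 0, 0.12], [0, 0, 0.17], [0, 0, 0.22], [0, 0, 0.27], [0, 0, 0.33]]
[[0.003, -0.001, 0.0], [0.0, 0.0, 0.0], [-0.003, 0.001, 0.0], [-0.006, 0.002, 0.0], [-0.009, 0.002, 0.0], [-0.012, 0.002, 0.0], [-0.015, 0.002, 0.0], [-0.018, 0.002, 0.0]]
[1, 1, 1, 1, 1, 1, 1, 1]
```

Call:
jog_arm(turn=[[0,0,0.06],[0,0,0.12],[0,0,0.17],[0,0,0.22],[0,0,0.22]], translation=[[-0.003,0.001,0],[-0.006,0.002,0],[-0.009,0.002,0],[-0.012,0.002,0],[-0.012,0.002,0]], grip=[1,1,1,1,1])

```text
clock: 8.22
tool_pos: [0.5857, -0.0559, 0.1968]
eef_rot: [0.995, -0.096, 0.0, -0.0]
contact_force: [3.0, 0.5, 0.2]
opening: 0.006
finger_force: 1.4
```

Call:
jog_arm(turn=[[0,0,0],[0,0,0],[0,0,0]], translation=[[-0.002,0,0],[-0.003,0,0],[-0.003,0,0]], grip=[1,1,1])

```text
clock: 8.6
tool_pos: [0.5824, -0.0556, 0.1967]
eef_rot: [0.995, -0.096, 0.0, -0.0]
contact_force: [2.4, 0.3, -0.5]
opening: 0.002
finger_force: 1.4
```

Call:
jog_arm(turn=[[0,0,0],[0,0,0],[0,0,0]], translation=[[-0.002,0,0],[-0.003,0,0],[-0.003,0,0]], grip=[1,1,1])

```text
clock: 8.98
tool_pos: [0.5793, -0.0551, 0.1967]
eef_rot: [0.995, -0.096, -0.0, 0.0]
contact_force: [2.5, -0.4, -0.4]
opening: 0.005
finger_force: 1.4
```

The force rose to about 2.5–3 N, so the lever is at its stop and the cap is starting to turn. I'll back off, lift, flip the wrist 180° and look.

Call:
jog_arm(turn=[[0,0,0],[0,0,0],[0,0,0],[0,0,-0.18],[0,0,-0.36],[0,0,-0.54],[0,0,-0.72],[0,0,-0.9],[0,0,-1.08],[0,0,-1.26],[0,0,-1.44],[0,0,-1.62],[0,0,-1.8],[0,0,-1.98],[0,0,-2.16],[0,0,-2.34],[0,0,-2.52],[0,0,-2.7],[0,0,-2.9],[0,0,-2.9]], translation=[[0.02,0,0],[0.03,0,-0.04],[0.03,0,-0.09],[0.05,0,-0.13],[0.08,0,-0.15],[0.1,0,-0.15],[0.1,0,-0.15],[0.1,0,-0.15],[0.1,0,-0.15],[0.1,0,-0.15],[0.1,0,-0.15],[0.1,0,-0.15],[0.1,0,-0.15],[0.1,0,-0.15],[0.1,0,-0.15],[0.1,0,-0.15],[0.1,0,-0.15],[0.1,0,-0.15],[0.1,0,-0.15],[0.1,0,-0.15]], grip=[1,1,1,1,1,1,1,1,1,1,1,1,1,1,1,1,1,1,1,1])

```text
clock: 11.48
tool_pos: [0.6763, -0.0748, 0.3458]
eef_rot: [0.216, 0.976, -0.001, -0.002]
contact_force: [-0.3, 0.6, -0.1]
opening: 0.003
finger_force: 0.0
```

Run:
```python
from h import *
s=r.get_state();print(s['clock'],s['tool_pos'],s['eef_rot'],s['contact_force'],s['q'])
for n in ['wrist','top','scene']:
    c=cams.camera_params(n);snap(n,n+'3.png')
    for k in ['cap_top','pivot','peg']: print(n,k,[(np.round(o['position'],4),round(o['p'],2),proj(n,o['position'],c).round()) for o in models.place_of(n,k) if abs(o['position'][0]-.59)<.1])
```

```text
11.475 [ 0.67634756 -0.07478172  0.34579502] [ 2.16205064e-01  9.76346254e-01 -7.85451149e-04 -1.65725174e-03] [-0.26717149  0.56728129 -0.13364534] [ 0.37074616  0.76621718 -0.72218737  1.23552215  0.49336081  1.31735779
  0.80420022]
wrist cap_top [(array([0.5819, 0.0291, 0.1559]), 0.9, array([368.,  60.]))]
wrist pivot [(array([0.5771, 0.0024, 0.1622]), 0.76, array([343.,  67.]))]
wrist peg [(array([ 0.5667, -0.0515,  0.1891]), 0.79, array([289.,  78.]))]
top cap_top [(array([0.5851, 0.0246, 0.1643]), 0.73, array([307., 211.]))]
top pivot [(array([ 0.5797, -0.0018,  0.163 ]), 0.86, array([319., 213.]))]
top peg [(array([ 0.5632, -0.0508,  0.1883]), 0.52, array([343., 220.]))]
scene cap_top [(array([0.581 , 0.0262, 0.1627]), 0.61, array([326., 182.]))]
scene pivot []
scene peg [(array([ 0.5638, -0.0468,  0.1831]), 0.59, array([287., 170.]))]
```

View pics/wrist3.png

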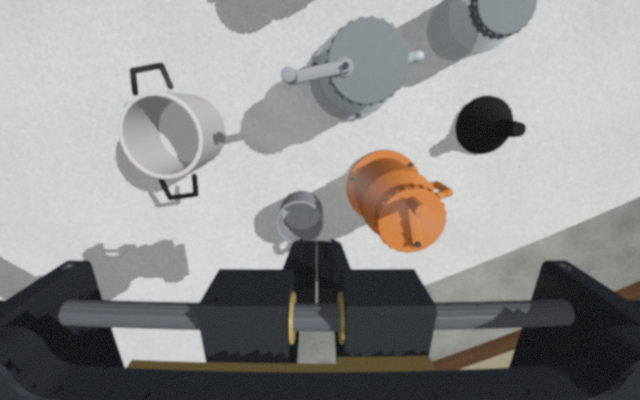

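The lever is fully out: in the image the peg is at (289,75) and the pivot at (345,67), radially in line with the cap axis. The peg is 79 mm from the axis at ψ≈-105°.

Run:
```python
from h import *
C=(.585,.0265)
table(C,.08,[-104.5],.03,1,.195)
```

```text
[[0, 0, -0.18]]
[[0.082, -0.021, 0.152]]
[1]
```

Call:
jog_arm(turn=[[0,0,-0.18],[0,0,-0.18],[0,0,-0.18],[0,0,-0.18],[0,0,-0.18],[0,0,-0.18],[0,0,-0.18],[0,0,-0.18]], translation=[[0.03,-0.01,0.03],[0.06,-0.021,0.06],[0.082,-0.021,0.08],[0.082,-0.021,0.1],[0.082,-0.021,0.12],[0.082,-0.021,0.14],[0.082,-0.021,0.152],[0.082,-0.021,0.152]], grip=[1,1,1,1,1,1,1,1])

```text
clock: 13.08
tool_pos: [0.5941, -0.0588, 0.1942]
eef_rot: [0.127, 0.992, -0.0, -0.001]
contact_force: [0.4, 0.8, 0.3]
opening: 0.007
finger_force: 0.0
```

Run:
```python
from h import *
C=(.585,.0265)
s=r.get_state();print(s['clock'],s['tool_pos'],s['contact_force'],s['q'])
table(C,.08,np.r_[-104.5,-104.5,np.arange(-110,-166,-6),-164],np.r_[.022,.018,[.016]*11],1)
```

```text
13.075 [ 0.59408061 -0.05884221  0.19415362] [0.38020183 0.84768843 0.25477721] [ 0.40683961  0.8137476  -0.70172803  1.69845077  0.6545229   0.87996268
  0.74141121]
[[0, 0, -0.0], [0, 0, -0.0], [0, 0, 0.09], [0, 0, 0.2], [0, 0, 0.3], [0, 0, 0.41], [0, 0, 0.51], [0, 0, 0.62], [0, 0, 0.72], [0, 0, 0.83], [0, 0, 0.93], [0, 0, 1.04], [0, 0, 1.04]]
[[0.008, 0.0, 0.0], [0.012, 0.0, 0.0], [0.022, -0.001, 0.0], [0.03, -0.001, 0.0], [0.039, -0.001, 0.0], [0.047, 0.001, 0.0], [0.056, 0.003, 0.0], [0.064, 0.006, 0.0], [0.071, 0.01, 0.0], [0.078, 0.014, 0.0], [0.085, 0.02, 0.0], [0.091, 0.026, 0.0], [0.091, 0.026, 0.0]]
[1, 1, 1, 1, 1, 1, 1, 1, 1, 1, 1, 1, 1]
```

Call:
jog_arm(turn=[[0,0,0],[0,0,0],[0,0,0.09],[0,0,0.2],[0,0,0.3],[0,0,0.41],[0,0,0.51],[0,0,0.62],[0,0,0.72],[0,0,0.83],[0,0,0.93],[0,0,1.04],[0,0,1.04]], translation=[[0.008,0.0,0.0],[0.012,0.0,0.0],[0.022,-0.001,0.0],[0.03,-0.001,0.0],[0.039,-0.001,0.0],[0.047,0.001,0.0],[0.056,0.003,0.0],[0.064,0.006,0.0],[0.071,0.01,0.0],[0.078,0.014,0.0],[0.085,0.02,0.0],[0.091,0.026,0.0],[0.091,0.026,0.0]], grip=[1,1,1,1,1,1,1,1,1,1,1,1,1])

```text
clock: 14.7
tool_pos: [0.512, -0.0112, 0.195]
eef_rot: [0.602, 0.798, -0.001, 0.0]
contact_force: [-1.7, -1.7, -0.3]
opening: 0.004
finger_force: 0.8
```

Run:
```python
from h import *
C=(.585,.0265)
s=r.get_state();x=R.from_quat(s['eef_rot']).apply([1,0,0]);print(s['clock'],s['tool_pos'],s['contact_force'],s['q'],x@s['contact_force'])
table(C,.08,[-165.5,-167,-169,-169],.016,1)
d=np.radians(5);print('5deg step', .08*np.sin(d)-.016*np.cos(d)+.016, .08*(1-np.cos(d))+.016*np.sin(d),'turn',d)
```

```text
14.7 [ 0.51200467 -0.0112259   0.19497169] [-1.71324344 -1.72605848 -0.31567643] [ 0.1752224   0.65958363 -0.39476213  1.95951584  0.42976398  0.60593369
 -0.22587922] -1.1900819778566007
[[0, 0, 0.02], [0, 0, 0.05], [0, 0, 0.09], [0, 0, 0.09]]
[[0.002, 0.0, 0.0], [0.004, 0.0, 0.0], [0.007, -0.001, 0.0], [0.007, -0.001, 0.0]]
[1, 1, 1, 1]
5deg step 0.0070333442503447245 0.001698916036622887 turn 0.08726646259971647
```

Call:
jog_arm(turn=[[0,0,0.02],[0,0,0.05],[0,0,0.09],[0,0,0.09]], translation=[[0.002,0,0],[0.004,0,0],[0.007,-0.001,0],[0.007,-0.001,0]], grip=[1,1,1,1])

```text
clock: 15.2
tool_pos: [0.5099, -0.0039, 0.1947]
eef_rot: [0.638, 0.77, 0.0, 0.0]
contact_force: [-1.4, -3.3, -0.2]
opening: 0.004
finger_force: 1.4
```

Run:
```python
from h import *
s=r.get_state();print(s['contact_force'],R.from_quat(s['eef_rot']).inv().apply(s['contact_force']))
for n in ['top','scene','wrist']:
    c=cams.camera_params(n);snap(n,n+'4.png')
    for k in ['cap_top','pivot','peg']: print(n,k,[(np.round(o['position'],4),round(o['p'],2),proj(n,o['position'],c).round()) for o in models.place_of(n,k) if abs(o['position'][0]-.56)<.1])
a=cv2.imread('pics/top4.png')[150:290,230:390];b=cv2.imread('pics/scene4.png')[110:250,240:400]
cv2.imwrite('pics/c4.png',cv2.resize(np.hstack([b,a]),None,fx=2.5,fy=2.5,interpolation=2))
```

```text
[-1.35485819 -3.25330352 -0.22553014] [-2.94637392 -1.93352696  0.22548308]
top cap_top [(array([0.5865, 0.0281, 0.1588]), 0.62, array([306., 210.]))]
top pivot []
top peg []
scene cap_top [(array([0.5815, 0.0283, 0.1594]), 0.97, array([327., 184.]))]
scene pivot [(array([0.5556, 0.0243, 0.1629]), 0.69, array([324., 172.]))]
scene peg []
wrist cap_top [(array([0.5862, 0.0281, 0.1501]), 0.74, array([437., 212.])), (array([0.5564, 0.023 , 0.161 ]), 0.59, array([397., 218.]))]
wrist pivot [(array([0.5559, 0.0233, 0.1579]), 0.81, array([395., 215.]))]
wrist peg [(array([0.5071, 0.0105, 0.1868]), 0.8, array([315., 241.])), (array([0.559 , 0.0194, 0.1587]), 0.43, array([398., 222.]))]
```

View pics/c4.png

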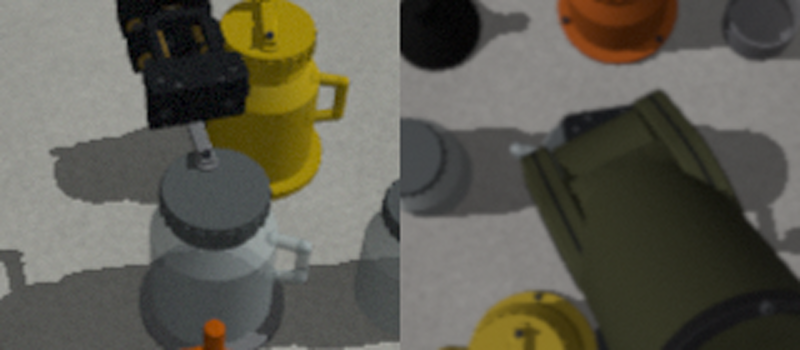

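The scene crop shows the lever out at (205,145), the peg under the gripper, and the cap following at about 3 N. I'll step 5° at a time and watch the force.

Call:
jog_arm(turn=[[0,0,0.045],[0,0,0.087],[0,0,0.087]], translation=[[0.0035,-0.0005,0],[0.007,-0.001,0],[0.007,-0.001,0]], grip=[1,1,1])

```text
clock: 16.18
tool_pos: [0.5077, 0.0028, 0.1947]
eef_rot: [0.671, 0.741, 0.0, 0.0]
contact_force: [-0.5, -2.3, -1.6]
opening: 0.009
finger_force: 1.2
```

Call:
jog_arm(turn=[[0,0,0.045],[0,0,0.087],[0,0,0.087]], translation=[[0.0035,-0.0005,0],[0.007,-0.001,0],[0.007,-0.001,0]], grip=[1,1,1])

```text
clock: 16.55
tool_pos: [0.506, 0.0098, 0.1947]
eef_rot: [0.703, 0.712, 0.0, -0.0]
contact_force: [-0.8, -1.7, -0.7]
opening: 0.003
finger_force: 1.2
```

Call:
jog_arm(turn=[[0,0,0.045],[0,0,0.087],[0,0,0.087]], translation=[[0.0035,-0.0005,0],[0.007,-0.001,0],[0.007,-0.001,0]], grip=[1,1,1])

```text
clock: 16.92
tool_pos: [0.5049, 0.0168, 0.1947]
eef_rot: [0.733, 0.68, 0.0, -0.0]
contact_force: [-0.8, -2.0, -0.7]
opening: 0.005
finger_force: 1.2
```

Call:
jog_arm(turn=[[0,0,0.045],[0,0,0.087],[0,0,0.087]], translation=[[0.0035,-0.0005,0],[0.007,-0.001,0],[0.007,-0.001,0]], grip=[1,1,1])

```text
clock: 17.3
tool_pos: [0.5045, 0.024, 0.1947]
eef_rot: [0.762, 0.648, 0.0, -0.0]
contact_force: [-2.4, -2.3, -1.5]
opening: 0.006
finger_force: 1.1
```

Call:
jog_arm(turn=[[0,0,0.045],[0,0,0.087],[0,0,0.087]], translation=[[0.0035,-0.0005,0],[0.007,-0.001,0],[0.007,-0.001,0]], grip=[1,1,1])

```text
clock: 17.68
tool_pos: [0.5047, 0.0311, 0.1947]
eef_rot: [0.789, 0.614, 0.0, 0.0]
contact_force: [-1.6, -1.7, -2.6]
opening: 0.004
finger_force: 1.1
```

Call:
jog_arm(turn=[[0,0,0.045],[0,0,0.087],[0,0,0.087]], translation=[[0.0035,-0.0005,0],[0.007,-0.001,0],[0.007,-0.001,0]], grip=[1,1,1])

```text
clock: 18.05
tool_pos: [0.5056, 0.0381, 0.1947]
eef_rot: [0.815, 0.579, 0.0, 0.0]
contact_force: [-1.5, -2.3, -2.1]
opening: 0.001
finger_force: 1.1
```

Call:
jog_arm(turn=[[0,0,0.045],[0,0,0.087],[0,0,0.087]], translation=[[0.0035,-0.0005,0],[0.007,-0.001,0],[0.007,-0.001,0]], grip=[1,1,1])

```text
clock: 18.42
tool_pos: [0.507, 0.045, 0.1947]
eef_rot: [0.84, 0.543, 0.0, 0.0]
contact_force: [-1.0, -1.0, -1.9]
opening: 0.001
finger_force: 1.1
```

Run:
```python
from h import *
s=r.get_state();x=R.from_quat(s['eef_rot']).apply([1,0,0]);yaw=np.degrees(np.arctan2(x[1],x[0]));print(yaw)
c=cams.camera_params('wrist');snap('wrist','w5.png')
for k in ['pivot','peg']: print(k,[(np.round(o['position'],4),round(o['p'],2),proj('wrist',o['position'],c).round()) for o in models.place_of('wrist',k) if abs(o['position'][0]-.56)<.1])
table((.585,.0275),.08,[yaw+90-5],.016,1)
print(s['contact_force'],R.from_quat(s['eef_rot']).inv().apply(s['contact_force']),s['q'])
```

```text
65.76653687338205
pivot [(array([0.5592, 0.038 , 0.1597]), 0.85, array([397., 221.]))]
peg []
[[0, 0, 0.09]]
[[0.007, -0.003, 0.0]]
[1]
[-1.01532691 -0.97171999 -1.88050497] [-1.30364305 -0.52774152  1.8797423 ] [-0.06666094  0.63761333 -0.17997399  1.97684112  0.2071919   0.54386194
 -0.81269563]
```

Call:
jog_arm(turn=[[0,0,0.045],[0,0,0.087],[0,0,0.087]], translation=[[0.0035,-0.001,0],[0.007,-0.002,0],[0.007,-0.002,0]], grip=[1,1,1])

```text
clock: 18.95
tool_pos: [0.5076, 0.0496, 0.1945]
eef_rot: [0.864, 0.504, -0.001, 0.001]
contact_force: [-0.4, -6.3, -1.5]
opening: 0.003
finger_force: 3.1
```

The force is rising to about 6 N, so the gasket has been reached. Smaller steps from here.

Call:
jog_arm(turn=[[0,0,0.02],[0,0,0.02]], translation=[[0.0015,0,0],[0.0015,0,0]], grip=[1,1])

```text
clock: 19.2
tool_pos: [0.5077, 0.0501, 0.1944]
eef_rot: [0.869, 0.495, -0.002, 0.001]
contact_force: [-1.3, -8.9, -1.8]
opening: 0.003
finger_force: 4.0
```

Call:
jog_arm(turn=[[0,0,0.02],[0,0,0.02]], translation=[[0.002,0,0],[0.002,0,0]], grip=[1,1])

```text
clock: 19.45
tool_pos: [0.5078, 0.051, 0.1943]
eef_rot: [0.874, 0.487, -0.003, 0.001]
contact_force: [-2.4, -9.5, 0.7]
opening: -0.0
finger_force: 4.9
```

Call:
jog_arm(turn=[[0,0,0.01],[0,0,0.01]], translation=[[0.002,0,0],[0.002,0,0]], grip=[1,1])

```text
clock: 19.7
tool_pos: [0.508, 0.0518, 0.1941]
eef_rot: [0.876, 0.482, -0.004, 0.001]
contact_force: [-4.3, -11.9, 0.4]
opening: 0.005
finger_force: 5.9
```

Run:
```python
from h import *
s=r.get_state();print(s['contact_force'],R.from_quat(s['eef_rot']).inv().apply(s['contact_force']),s['tool_pos'])
c=cams.camera_params('wrist');snap('wrist','w6.png')
for k in ['pivot','peg']: print(k,[(np.round(o['position'],4),round(o['p'],2),proj('wrist',o['position'],c).round()) for o in models.place_of('wrist',k) if abs(o['position'][0]-.56)<.1])
```

```text
[ -4.28017569 -11.85414858   0.42913168] [-12.30684036   2.73193585  -0.32109707] [0.50799805 0.05179149 0.19410141]
pivot [(array([0.5589, 0.0376, 0.1593]), 0.8, array([397., 221.]))]
peg [(array([0.5126, 0.066 , 0.1857]), 0.56, array([310., 242.]))]
```

View pics/w6.png

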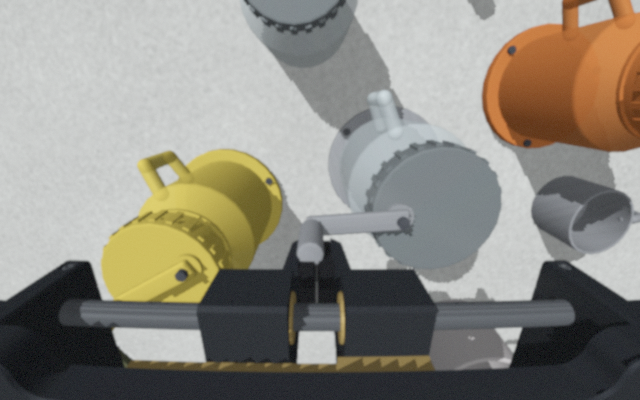

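In the view the finger is against the peg at (312,240), with the lever out to the pivot at (405,222). Force rose about 3 N per mm and the cap has turned about 1.87 rad, which matches the gasket. Now to about 15 N, held for over half a second.

Call:
jog_arm(turn=[[0,0,0.01],[0,0,0.01],[0,0,0.01]], translation=[[0.002,0,0],[0.002,0,0],[0.002,0,0]], grip=[1,1,1])

```text
clock: 20.23
tool_pos: [0.5082, 0.0525, 0.1939]
eef_rot: [0.879, 0.477, -0.006, 0.002]
contact_force: [-6.3, -12.3, 1.7]
opening: 0.003
finger_force: 6.9
```

Run:
```python
from h import *
s=r.get_state();print(s['contact_force'],R.from_quat(s['eef_rot']).inv().apply(s['contact_force']),s['tool_pos'])
c=cams.camera_params('wrist')
for a in (145,150,155,160):
    u=np.array([np.cos(np.radians(a)),np.sin(np.radians(a))]);C=np.array([.585,.0275])
    print(a,[proj('wrist',[*(C+k*u),z],c).round() for k,z in ((0,.157),(.025,.166),(.08,.166),(.08,.198))])
```

```text
[ -6.28715892 -12.25834784   1.72474526] [-13.72393338   1.39496343  -1.5741458 ] [0.50822048 0.05254442 0.19394954]
145 [array([441., 211.]), array([406., 215.]), array([314., 212.]), array([313., 237.])]
150 [array([441., 211.]), array([405., 219.]), array([314., 223.]), array([313., 250.])]
155 [array([441., 211.]), array([405., 222.]), array([315., 234.]), array([315., 262.])]
160 [array([441., 211.]), array([406., 225.]), array([317., 244.]), array([317., 273.])]
```

Call:
jog_arm(turn=[[0,0,0],[0,0,0],[0,0,0],[0,0,0],[0,0,0],[0,0,0],[0,0,0]], translation=[[0.001,0,0],[0.001,0,0],[0.001,0,0],[0.001,0,0],[0.001,0,0],[0.001,0,0],[0.001,0,0]], grip=[1,1,1,1,1,1,1])

```text
clock: 21.1
tool_pos: [0.5083, 0.0529, 0.1939]
eef_rot: [0.879, 0.477, -0.006, 0.002]
contact_force: [-6.3, -15.3, 2.4]
opening: -0.0
finger_force: 7.4
```

Run:
```python
from h import *
s=r.get_state();print(s['contact_force'],R.from_quat(s['eef_rot']).inv().apply(s['contact_force']),s['tool_pos'])
```

```text
[ -6.26030047 -15.27661477   2.4409571 ] [-16.25062965   3.06300191  -2.24936608] [0.5083406  0.05289448 0.19389266]
```

Snug held at about 15–16 N for over 0.8 s. Backing straight off and lifting away.

Call:
jog_arm(turn=[[0,0,0],[0,0,0],[0,0,0],[0,0,0],[0,0,0],[0,0,0],[0,0,0],[0,0,0],[0,0,0]], translation=[[-0.01,0,0],[-0.02,0,0],[-0.02,0,-0.03],[-0.02,0,-0.08],[-0.02,0,-0.13],[-0.05,0,-0.16],[-0.1,0,-0.16],[-0.12,0,-0.16],[-0.12,0,-0.16]], grip=[1,1,1,1,1,1,1,1,1])

```text
clock: 22.22
tool_pos: [0.4475, -0.0422, 0.3553]
eef_rot: [0.878, 0.479, 0.001, 0.0]
contact_force: [0.1, 0.6, 0.1]
opening: 0.005
finger_force: 0.0
```

Run:
```python
from h import *
s=r.get_state();print(s['clock'],s['tool_pos'],s['contact_force'])
for n in ['wrist','scene','top']:
    c=cams.camera_params(n);snap(n,n+'7.png')
    for k in ['cap_top','pivot','peg']+(['plain_jug','pot','measuring_cup','funnel'] if n!='wrist' else []): print(n,k,[(np.round(o['position'],3),round(o['p'],2),proj(n,o['position'],c).round()) for o in models.place_of(n,k)])
a=cv2.imread('pics/scene7.png');b=cv2.imread('pics/wrist7.png')
cv2.imwrite('pics/c7.png',cv2.resize(np.vstack([a,b]),None,fx=.75,fy=.75))
```

```text
22.225 [ 0.44751088 -0.04224675  0.35534478] [0.08171467 0.55267001 0.06021788]
wrist cap_top [(array([0.582, 0.028, 0.151]), 0.75, array([385.,  61.])), (array([0.402, 0.086, 0.168]), 0.56, array([217., 108.]))]
wrist pivot [(array([0.558, 0.036, 0.158]), 0.87, array([364.,  66.])), (array([0.43 , 0.089, 0.165]), 0.61, array([236.,  91.])), (array([0.584, 0.021, 0.131]), 0.23, array([386.,  68.]))]
wrist peg [(array([0.375, 0.086, 0.187]), 0.81, array([190., 123.])), (array([0.51 , 0.064, 0.188]), 0.72, array([311.,  64.]))]
scene cap_top [(array([0.584, 0.026, 0.162]), 0.68, array([326., 184.])), (array([0.766, 0.01 , 0.162]), 0.67, array([323., 270.])), (array([0.404, 0.087, 0.168]), 0.66, array([348., 119.])), (array([ 0.748, -0.134, -0.001]), 0.28, array([247., 306.]))]
scene pivot [(array([0.795, 0.008, 0.167]), 0.9, array([323., 285.])), (array([0.433, 0.084, 0.169]), 0.71, array([348., 127.])), (array([0.558, 0.04 , 0.16 ]), 0.6, array([332., 174.]))]
scene peg [(array([0.511, 0.064, 0.182]), 0.62, array([343., 149.])), (array([0.377, 0.085, 0.191]), 0.58, array([347., 102.])
[... 653 characters left out ...]
, 0.161]), 0.77, array([279., 282.])), (array([0.56 , 0.033, 0.16 ]), 0.76, array([303., 222.])), (array([0.795, 0.006, 0.17 ]), 0.67, array([318., 119.])), (array([0.509, 0.065, 0.184]), 0.43, array([287., 244.]))]
top peg [(array([0.374, 0.086, 0.19 ]), 0.71, array([274., 311.])), (array([0.741, 0.012, 0.191]), 0.66, array([315., 138.])), (array([0.512, 0.06 , 0.184]), 0.65, array([290., 243.]))]
top plain_jug [(array([0.582, 0.193, 0.004]), 0.79, array([243., 220.]))]
top pot [(array([ 0.548, -0.246,  0.001]), 0.56, array([414., 237.]))]
top measuring_cup [(array([ 0.748, -0.14 , -0.005]), 0.7, array([372., 161.]))]
top funnel [(array([ 0.741,  0.198, -0.   ]), 0.55, array([245., 161.]))]
```

View pics/c7.png

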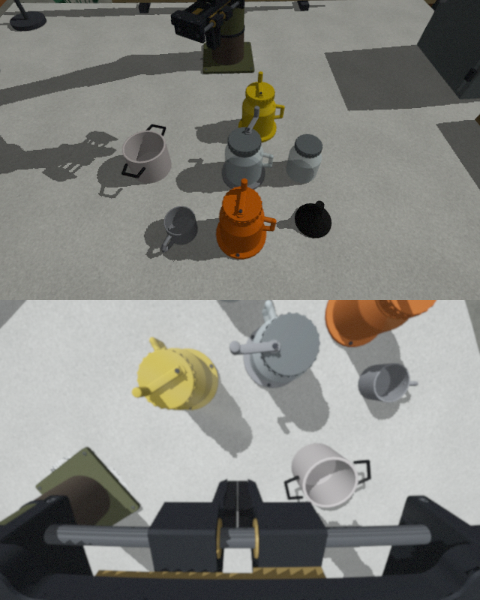

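The lever stands out, with the peg at scene (343,149), and the cap stayed at about ψ=153°. All the bystanders are unmoved and the robot is clear, so I'm handing in.

```bash
python3 -c "
from plant import r
print(r.finish_job())"
```

```text
the job is handed in; nothing more can be done
None
```

The lever is swung out to its stop and the cap is screwed down onto its gasket, snugged at about 14–16 N for over half a second; the other jug, pot, measuring cup and funnel show no movement, and the job is handed in at about 22 s on the robot clock.

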